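# Stamp a checked drive in the bench stamp press

### The job

Clear the red memory stick off the stamp press and put it in the round metal parts dish. Then feed the white drive lying flat along the press's guide channel, under the blue bridge, until it is fully home against the end stop, and only then press the red plunger head all the way down to its stop, hold it there for about half a second and let it spring back up. Leave the drive home in the press, and do not shift or knock over the mug, the spray can or the tape roll.

Things in the scene. Friction and masses are not known exactly. Their poses are not given: they have to be found in the camera images.
- press: fixed stamp press; origin at bench level (z = 0) on the channel's centre line; +x is the feed direction towards the end stop, z up. Aluminium deck 270 x 124 mm, x = -155 to +115 mm, y = -62 to +62 mm, top at z = 10 mm; yellow centre line at the entry end. Open at the sides from x = -155 to -55 mm.
- channel_mouth (a point): on the deck's centre line where the straight channel begins, press x = -25 mm, z = 10 mm, axes as the press. Two dark rails, 10 mm high above the deck, make a channel 74 mm wide (press y = -37 to +37 mm) from here to the stop; flared guides before it open to about 92 mm at press x = -55 mm
- drive_home (a point): point on the deck (press x = +50 mm, z = 10 mm) over which the drive's centre lies when fully home; axes as the press. The end stop's face is at press x = +100 mm, so a home drive's rear edge is at press x = 0
- bridge (a point): middle of the top of the blue bridge over the channel, press x = +65 mm, z = 51 mm. The bridge spans press x = +45 to +85 mm; its underside is at z = 42 mm, its posts at y = 45 to 60 mm either side; the plunger runs through its middle, the plunger's rubber foot hangs down to z = 35 mm when up
- plunger_top (a point): centre of the top of the red plunger head, a flat round button 38 mm across and 11 mm thick, its top 80 mm above the bench when up and 66 mm when pressed to its stop; moves with the plunger
- plunger (a joint): travel of the spring plunger, m: 0 up, 0.014 pressed down to its stop. The spring pushes back with 5 N at the start and 12 N at the stop, and returns the plunger by itself.
- drive: white flat solid-state drive, 100 (x) x 70 (y) x 12 mm, about 80 g, loose, lying flat; the origin is the centre of its underside, z up, and reads 2 mm below the surface it lies on. The solid part to grip reaches from that surface to about 8 mm above it. Either end may go first into the press.
- stick: red memory stick, 55 (x) x 19 (y) x 9 mm, 12 g, loose, lying flat on the open entry part of the press's deck; the origin is the middle of its underside; the solid plastic body to grip runs from x = -28 to +15 mm, the metal plug on to x = +28 mm
- dish: round light grey metal parts dish with a few screws fixed in it, 111 mm across and 22 mm high, loose (140 g) on the bench; the origin is the centre of its underside; inner floor 4 mm up and about 74 mm across, walls sloping outwards
- tape: small dark tape roll, 55 mm across and 19 mm high, lying flat beside one long side of the drive (bystander); origin: the centre of its underside
- mug: spotted white mug, 92 mm across and 93 mm high with a handle on one side (bystander); origin: the centre of its underside
- duster: upright spray can, 66 mm across and 225 mm high (bystander); origin: the centre of its underside

How it is judged (in metres and radians):
On the way, in this order (a step that is already met when the one before it is completed fails the run):
1. the memory stick lies in the parts dish, released (horizontal distance between stick and dish below 0.045 m and z of stick in the frame of dish between -0.002 and 0.03 m and contact force between the fingers and stick below 0.05 N), for 0.2 s.
2. the drive lies flat and fully home in the channel, against the end stop, with the plunger up (x of drive in the frame of press between 0.046 and 0.055 m and y of drive in the frame of press between -0.006 and 0.006 m and z of drive in the frame of press between 0 and 0.016 m and angle between the x axis of drive and the x axis of press, either way round below 0.08 rad and angle between drive's own z axis and vertical below 0.1 rad and value of joint plunger below 0.003 m), for 0.2 s.
3. the plunger is held down at its stop with the drive home (x of drive in the frame of press between 0.046 and 0.055 m and y of drive in the frame of press between -0.006 and 0.006 m and z of drive in the frame of press between 0 and 0.016 m and angle between the x axis of drive and the x axis of press, either way round below 0.08 rad and angle between drive's own z axis and vertical below 0.1 rad and value of joint plunger above 0.0125 m), for 0.3 s.
At the end, for the whole second after the job is handed in: The drive lies flat at rest in the channel, its centre within 4 mm of the home point along the feed; the plunger is back up (within 2 mm); the stick lies at rest in the dish (its middle within 45 mm of the dish's centre); mug, spray can and tape roll within 20 mm of where they stood (x of drive in the frame of press between 0.046 and 0.055 m and y of drive in the frame of press between -0.006 and 0.006 m and z of drive in the frame of press between 0 and 0.016 m and angle between the x axis of drive and the x axis of press, either way round below 0.08 rad and angle between drive's own z axis and vertical below 0.1 rad and horizontal distance between stick and dish below 0.045 m and z of stick in the frame of dish between -0.002 and 0.03 m and value of joint plunger below 0.002 m and linear speed of each of drive, stick below 0.01 m/s); the robot touches nothing.
It fails at once if the plunger is pressed by more than half while the drive is not home (value of joint plunger above 0.007 m and not (x of drive in the frame of press between 0.046 and 0.055 m and y of drive in the frame of press between -0.006 and 0.006 m and z of drive in the frame of press between 0 and 0.016 m and angle between the x axis of drive and the x axis of press, either way round below 0.08 rad and angle between drive's own z axis and vertical below 0.1 rad)).
It fails at once if the mug, the spray can or the tape roll is moved by more than 20 mm or knocked over (distance of any of mug, duster, tape from where it was at the start of the episode above 0.02 m or angle between any of mug, duster, tape's own z axis and vertical above 0.35 rad).
It also fails if it takes over 66 s, if anything falls off the work surface, if the arm or the gripper's body presses on something with over 40 N, if the wrist force passes 120 N, or if a joint passes its speed limit or range.

### The arm

A 7-joint arm with a two-finger parallel gripper is mounted at the origin on a cart in front of the work surface, level with it; the furniture and walls round the work are solid. World frame = base frame: x ahead of the robot, y to its left, z up, the work surface at z = 0. Lengths are in m, angles in degrees, forces in N, time in s.
With the tool pointing down it reaches from about 0.4 to 0.925 m from the base axis. Payload 5.6 kg.
Tool frame: the origin (TCP) lies at the very end of the fingers, on their centre line; the grasp point (between the pads) lies 19 mm behind it (tcp_to_grasp is the distance from the TCP to the grasp point, in m); z points along the fingers, y is the line along which they close (so a half turn about z gives the same grasp; the last joint's range is limited). The gripper opens to 85 mm and grips with 20 to 120 N. Pads are 22 mm wide; open, the fingers measure 114 mm over their backs; the gripper's body (76 mm by 85 mm) begins 54 mm behind the grasp point. The pads swing forward as they close: fully open they stand 13 mm farther back than shut.
Start: joints at [68.812, 26.786, -0.665, 91.828, 0.344, 61.387, -3.226], TCP at [0.209, -0.616, 0.231] pointing down, gripper open.
Joint ranges: [-144.91, 144.91], [-17.63, 115.5], [-89.93, 88.59], [15.96, 139.68], [-74.01, 254.01], [8.47, 105.57], [-167.45, 167.45]. Speed limits (degrees/s): [147.25, 147.25, 180, 180, 180, 180, 180].

### API

Orientations are given as [roll, pitch, yaw] about the fixed x, y, z axes, in that order (R = Rz(yaw) Ry(pitch) Rx(roll)).
In Python, from workcell import * gives the robot as it stands. The module is installed in compiled form; this text tells all that it offers.
- The arm moves only by the tool step_arm, never from a script. Its argument "increments" is a list of rows, each a list of 2 entries, a list of its own where there are three numbers: the shift along the tool's x, y, z in m, then the turn about the tool's z in rad. A call has 1 to 12 rows; each row is the pose to reach, as a shift and turn from the pose commanded when the call began, along the tool's axes at that moment; what a row does not reach only later rows make up. A row lasts 1/8 s, in which the tool goes at most 62.5 mm and 10.7 degrees, less where a joint would pass 70% of its speed; a pose out of reach is approached as far as the arm can. A call with a gripper value outside its range is refused whole. "grip" is the opening, from -1 (shut) to 1 (fully open), set as the call begins (left out, the last holds). The fingers move at their own pace and stop on an object; "newtons" is the grip in N (left out, the last holds). Time passes only in rows, so rows that repeat a pose let the fingers close. It gives the time, the measured TCP pose, the force, the opening and the grip force at its end, in the units of the state.
- sense(): the state, without advancing time (a new reading comes with each control period).
- get_image(name): name is "side" or "top"; returns the picture (420x560x3 uint8, red, green, blue); there is no depth.
- camera_info(name): a dict with "fx", "fy", "cx", "cy" (pixels), "distortion" ([k1, k2, p1, p2, k3] as OpenCV has them; the pictures are not rectified), "world_from_camera" (4x4, takes a point from camera to world coordinates). Camera axes: x right, y down, z forward; pixel columns grow to the right and rows downward; lengths in m; the calibration is good to about 2 mm. A picture is of the moment at which its call begins. camera_info takes no time and is no camera call.
- hand_in(): hands the job in; it is judged then, once.
The state is a dict: "clock": time; "qpos": joint angles; "qvel": joint speeds; "tau": joint torques, N m; "eef_pos": TCP position; "orientation": TCP orientation; "contact_force": force on the tool from outside, world axes, zero at the start; "wrist_torque": the same for the moment, N m; "opening": finger opening in m; "gripper_force": force on a finger pad.
Only numpy, scipy, OpenCV 4.12 (cv2) and the standard library are available. Lean on these libraries where they do the work, as an engineer would, in place of code of your own. Each camera call takes 0.05 s, during which the arm holds its last target. There are 200 camera calls.

## Working session

There is one attempt and no reset: what is moved stays moved. The work goes in short steps, Python scripts to look and compute and a tool call to move; the robot and the scene stay as the last step left them, time stands still between calls to the robot, and variables do not carry over. Pictures are saved under pics/ and viewed, at most 10 in all, crops included, and the job is handed in when it is done.

Besides the shell and the picture viewer there is one more tool, called after "Emit:" as name(argument=value, ...) on one line, values as JSON. step_arm: Moves the arm, as the interface text tells. Its arguments: {"type":"object","properties":{"increments":{"type":"array"},"grip":{"type":"number"},"newtons":{"type":"number"}},"required":["increments"]}

```bash
mkdir -p pics
python3 - <<'E'
from workcell import *
import cv2
s=sense();print(s)
for n in("top","side"):
    cv2.imwrite(f"pics/{n}0.png",cv2.cvtColor(get_image(n),cv2.COLOR_RGB2BGR))
    print(camera_info(n))
E
```

```text
{'clock': 0.0, 'qpos': array([68.8131518 , 26.83468875, -0.66512718, 91.88343751,  0.34383214,
       61.38734158, -3.22523807]), 'qvel': array([ 0.06232399, -0.01758246,  0.00165417,  0.03556137,  0.0152164 ,
        0.02536374, -0.00493196]), 'tau': array([-2.90701782e-04, -5.32389951e+01,  2.17915565e-02, -2.51304460e+01,
        1.14681985e-02,  7.85346172e-03, -2.60703911e-05]), 'eef_pos': array([ 0.20839656, -0.61507115,  0.23033501]), 'orientation': array([-1.79896755e+02,  7.11914457e-03,  1.87203250e+01]), 'contact_force': array([-0.4332267,  0.231046 , -0.7220869]), 'wrist_torque': array([ 0.03086423, -0.00642605,  0.05100305]), 'gripper_force': 0.0, 'opening': 0.08545512688885196}
{'fx': 448.19717022725916, 'fy': 448.19717022725916, 'cx': 282.09435856803594, 'cy': 218.33540972429316, 'distortion': array([-0.03206584,  0.        ,  0.        ,  0.        ,  0.        ]), 'world_from_camera': array([[ 1.96629290e-02, -9.91111567e-01,  1.31572154e-01,
         4.09161749e-01],
       [-9.99802073e-01, -1.98907199e-02, -4.17150255e-04,
        -2.25661487e-01],
       [ 3.03050731e-03, -1.31537910e-01, -9.91306509e-01,
         1.28681498e+00],
       [ 0.00000000e+00,  0.00000000e+00,  0.00000000e+00,
         1.00000000e+00]])}
{'fx': 517.8929701937913, 'fy': 517.8929701937913, 'cx': 281.6779644143517, 'cy': 211.3712616796342, 'distortion': array([-0.16781441,  0.        ,  0.        ,  0.        ,  0.        ]), 'world_from_camera': array([[ 0.83108108, -0.32577653,  0.45074815, -0.0571034 ],
       [-0.5561487 , -0.48435309,  0.67535229, -1.18840385],
       [-0.00169266, -0.81195551, -0.58371688,  0.87543804],
       [ 0.        ,  0.        ,  0.        ,  1.        ]])}
```

View pics/top0.png

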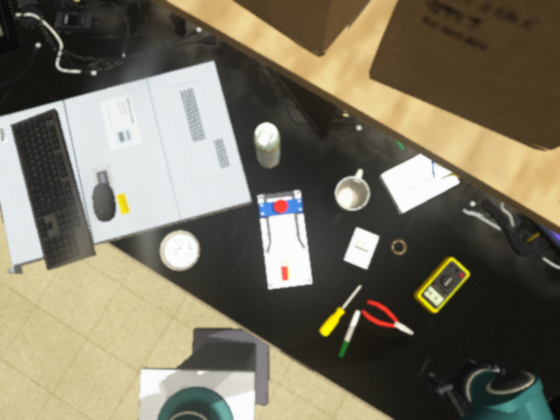

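View pics/side0.png

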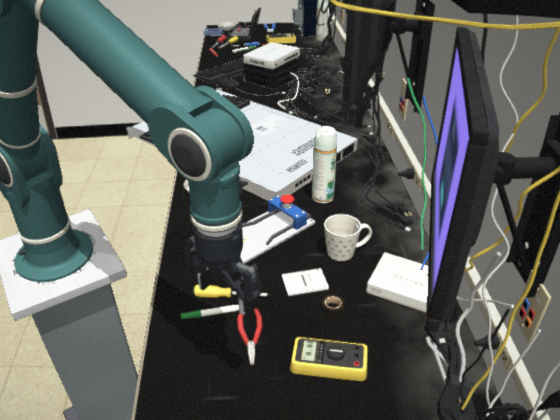

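The top view shows the press at about (285,240), with its feed direction pointing up and slightly left. The stick is at (284,272), the dish at (180,250), the drive at (361,248), the tape at (399,246), the mug at (351,193) and the can at (266,145). I'll take an enlarged crop for accurate reading.

```bash
cat > h.py <<'E'
from workcell import *
import cv2, numpy as np
def px2w(n,u,v,z):
    c=camera_info(n);K=np.array([[c['fx'],0,c['cx']],[0,c['fy'],c['cy']],[0,0,1]])
    p=cv2.undistortPoints(np.array([[[u,v]]],float),K,c['distortion'])[0,0]
    T=c['world_from_camera'];d=T[:3,:3]@[p[0],p[1],1];o=T[:3,3]
    return o+d*(z-o[2])/d[2]
def w2px(n,P):
    c=camera_info(n);K=np.array([[c['fx'],0,c['cx']],[0,c['fy'],c['cy']],[0,0,1]])
    T=np.linalg.inv(c['world_from_camera'])
    return cv2.projectPoints(np.array(P,float).reshape(-1,3),cv2.Rodrigues(T[:3,:3])[0],T[:3,3],K,c['distortion'])[0][:,0]
def crop(n,name,x0,y0,w,h,k,grid=20):
    im=cv2.cvtColor(get_image(n),cv2.COLOR_RGB2BGR)[y0:y0+h,x0:x0+w]
    im=cv2.resize(im,None,fx=k,fy=k,interpolation=cv2.INTER_CUBIC)
    for x in range(-(-x0//grid)*grid,x0+w,grid):
        cv2.line(im,((x-x0)*k,0),((x-x0)*k,6),(0,255,255),1);cv2.putText(im,str(x),((x-x0)*k+2,12),0,.35,(0,255,255),1)
    for y in range(-(-y0//grid)*grid,y0+h,grid):
        cv2.line(im,(0,(y-y0)*k),(6,(y-y0)*k),(0,255,255),1);cv2.putText(im,str(y),(8,(y-y0)*k+4),0,.35,(0,255,255),1)
    cv2.imwrite(f"pics/{name}.png",im)
E
python3 -c "
from h import *
crop('top','c1',250,185,160,115,5,10)"
```

```text
(no output)
```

View pics/c1.png

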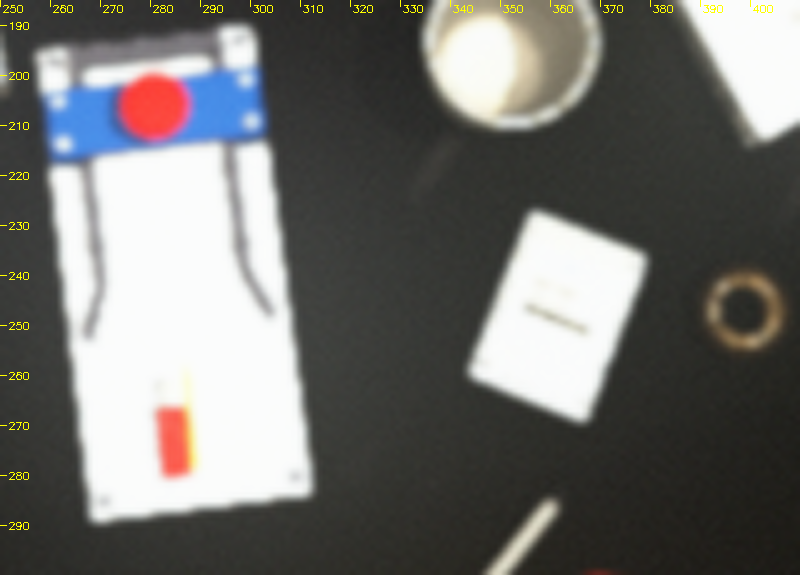

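In the crop, the deck's entry corners are at (268.4,289.4) and (312.4,284.0), and the red head is centred at (280.6,206.2). The drive's corners are (356.6,227), (379.4,236.4), (367.4,269.6) and (343.8,260.2). The stick's red body runs from (285.2,280.2) to (284,266.5), with the plug on to (283.5,260).

```bash
python3 - <<'E'
from h import *
np.set_printoptions(precision=4,suppress=True)
a=px2w('top',268.4,289.4,.01);b=px2w('top',312.4,284,.01);h=px2w('top',280.6,206.2,.08)
m=(a+b)/2;print('entry',a,b,np.linalg.norm(a-b),'head',h,'dist(220)',np.linalg.norm((h-m)[:2]))
f=h-m;y=np.degrees(np.arctan2(f[1],f[0]));w=a-b;print('yaw',y,np.degrees(np.arctan2(w[1],w[0]))-90)
c,s=np.cos(np.radians(y)),np.sin(np.radians(y));o=(m+.155*np.array([c,s,0])+h-.065*np.array([c,s,0]))/2;print('press',o)
D=[px2w('top',*p,.010) for p in[(356.6,227),(379.4,236.4),(367.4,269.6),(343.8,260.2)]]
print('drive',np.mean(D,0),[np.linalg.norm(D[i]-D[i-1]) for i in range(4)])
l=(D[0]+D[1]-D[2]-D[3]);print('yaw',np.degrees(np.arctan2(l[1],l[0])));w=D[0]+D[3]-D[1]-D[2];print(np.degrees(np.arctan2(w[1],w[0]))-90)
for n,p,z in[('sb',(285.2,280.2),.019),('sm',(284,266.5),.019),('se',(283.7,260.3),.016),('dishL',(160,250),.022),('dishR',(201,250),.022),('dish',(180,250),.022),('tape',(399,247.2),.019),('mug',(352,192),.09),('can',(266,130),.225)]:print(n,px2w('top',*p,z))
E
python3 -c "
from h import *
crop('top','c2',150,220,60,60,8,10)"
```

```text
entry [ 0.376  -0.1916  0.01  ] [ 0.3935 -0.3154  0.01  ] 0.12499875565959266 head [ 0.6026 -0.2214  0.08  ] dist(220) 0.22024571529196796
yaw 8.367334569053241 8.03972339171338
press [ 0.5382 -0.2309  0.045 ]
drive [ 0.4972 -0.4553  0.01  ] [np.float64(0.10245988664680777), np.float64(0.07032798036052999), np.float64(0.10141291867241464), np.float64(0.07174803634335973)]
yaw -20.5328774837343
-21.097324981246814
sb [ 0.4027 -0.2383  0.019 ]
sm [ 0.4408 -0.2342  0.019 ]
se [ 0.4583 -0.2331  0.016 ]
dishL [0.4799 0.1169 0.022 ]
dishR [0.4823 0.0008 0.022 ]
dish [0.4811 0.0602 0.022 ]
tape [ 0.5015 -0.5595  0.019 ]
mug [ 0.644  -0.4148  0.09  ]
can [ 0.7682 -0.1823  0.225 ]
```

View pics/c2.png

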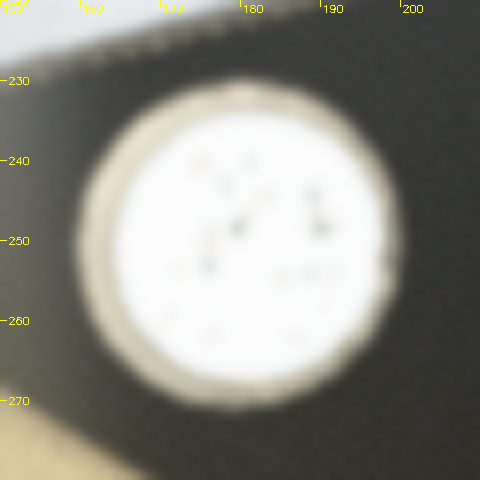

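```bash
cat > go.py <<'E'
import sys
from h import *
t=list(map(float,sys.argv[1:]))
s=sense();p=s['eef_pos'];y=s['orientation'][2];a=np.radians(y);c,sn=np.cos(a),np.sin(a)
d=np.array(t[:3])-p;T=(t[3]-y+180)%360-180
print('inc',np.round([c*d[0]+sn*d[1],sn*d[0]-c*d[1],-d[2]],4),'turn',round(-np.radians(T),3),'rows',np.linalg.norm(d)/.0625,abs(T)/10.7,'ori',s['orientation'].round(2),'t',s['clock'])
E
python3 go.py .423 -.2365 .08 6
```

```text
inc [ 0.3247 -0.2899  0.1507] turn 0.222 rows 7.370163075914721 1.1890368640701459 ori [-179.94    0.     18.72] t 0.2
```

Emit:
step_arm(increments=[[[0.0405, -0.0362, 0.01], 0.03], [[0.081, -0.0725, 0.025], 0.06], [[0.122, -0.109, 0.045], 0.09], [[0.162, -0.145, 0.065], 0.12], [[0.203, -0.181, 0.085], 0.15], [[0.2435, -0.2175, 0.11], 0.18], [[0.284, -0.2537, 0.13], 0.2], [[0.31, -0.277, 0.145], 0.215], [[0.3247, -0.29, 0.151], 0.222], [[0.3247, -0.29, 0.151], 0.222]], grip=-0.1)

```text
clock: 1.45
eef_pos: [0.4235, -0.2352, 0.0798]
orientation: [-179.9, 0.0, 6.2]
contact_force: [-0.6, -0.8, -0.6]
opening: 0.0389
gripper_force: 0.0
```

```bash
python3 go.py .423 -.2365 .012 6; python3 -c "
from h import *
crop('top','c3',220,220,110,80,7,10);crop('side','s3',190,160,160,120,5,10)"
```

```text
inc [-0.0006  0.0012  0.0678] turn 0.004 rows 1.085706669102822 0.018936657695353163 ori [-1.7995e+02  4.0000e-02  6.2000e+00] t 1.45
```

View pics/s3.png

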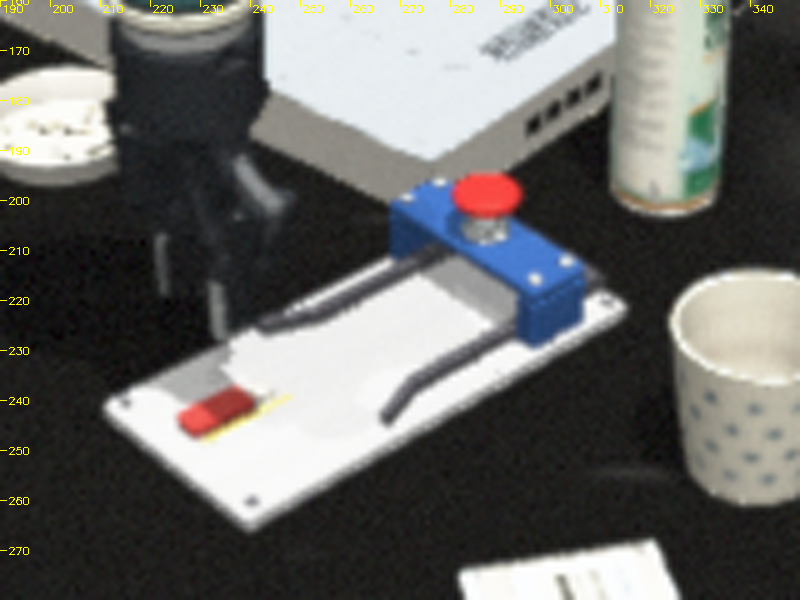

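The side view shows the stick body at about (233,242), with the open fingers above it, which agrees with the top view. Descending.

Emit:
step_arm(increments=[[[-0.0003, 0.0006, 0.03], 0.004], [[-0.0006, 0.0012, 0.052], 0.004], [[-0.0006, 0.0012, 0.063], 0.004], [[-0.0006, 0.0012, 0.067], 0.004], [[-0.0006, 0.0012, 0.067], 0.004]])

```text
clock: 2.17
eef_pos: [0.4227, -0.2385, 0.0136]
orientation: [180.0, -0.0, 5.7]
contact_force: [-0.3, -0.2, -0.2]
opening: 0.0387
gripper_force: 0.0
```

Emit:
step_arm(increments=[[[0, 0, 0], 0], [[0, 0, 0], 0], [[0, 0, 0], 0], [[0, 0, 0], 0]], grip=-1, newtons=25)

```text
clock: 2.68
eef_pos: [0.4231, -0.2383, 0.014]
orientation: [179.9, -0.1, 5.8]
contact_force: [-1.7, -0.3, 6.9]
opening: 0.0179
gripper_force: 25.8
```

```bash
python3 go.py .48 .06 .12 6
```

```text
inc [ 0.0866 -0.2911 -0.106 ] turn -0.004 rows 5.146746558712711 0.02118355525859946 ori [ 1.7995e+02 -6.0000e-02  5.7700e+00] t 2.675
```

Emit:
step_arm(increments=[[[0, 0, -0.03], 0], [[0.005, -0.01, -0.065], 0], [[0.015, -0.05, -0.09], 0], [[0.03, -0.105, -0.1], 0], [[0.045, -0.16, -0.1], 0], [[0.06, -0.22, -0.1], 0], [[0.072, -0.265, -0.1], 0], [[0.08, -0.29, -0.09], 0], [[0.08, -0.291, -0.06], 0], [[0.08, -0.291, -0.03], 0], [[0.08, -0.291, -0.013], 0], [[0.08, -0.291, -0.01], 0]])

```text
clock: 4.18
eef_pos: [0.4723, 0.0594, 0.0225]
orientation: [180.0, 0.1, 5.8]
contact_force: [0.2, -0.6, 1.1]
opening: 0.0178
gripper_force: 25.1
```

Emit:
step_arm(increments=[[[0, 0, 0], 0], [[0, 0, 0.002], 0], [[0, 0, 0.002], 0]])

```text
clock: 4.55
eef_pos: [0.4733, 0.0595, 0.0218]
orientation: [180.0, -0.1, 5.8]
contact_force: [0.1, 0.9, 0.3]
opening: 0.018
gripper_force: 25.1
```

Emit:
step_arm(increments=[[[0, 0, 0], 0], [[0, 0, 0], 0], [[0, 0, -0.03], 0], [[0, 0, -0.09], 0], [[0, 0, -0.11], 0]], grip=-0.3)

```text
clock: 5.18
eef_pos: [0.4746, 0.0599, 0.1344]
orientation: [-180.0, -0.3, 5.8]
contact_force: [0.1, 0.3, 0.5]
opening: 0.0298
gripper_force: 0.0
```

```bash
python3 go.py .471 -.4454 .10 -20.8; python3 -c "
from h import *
crop('side','s4',180,160,100,50,8,10)"
```

```text
inc [-0.0545  0.5024  0.0344] turn 0.464 rows 8.104139781048266 2.4835382179552177 ori [-179.99   -0.3     5.77] t 5.175
```

View pics/s4.png

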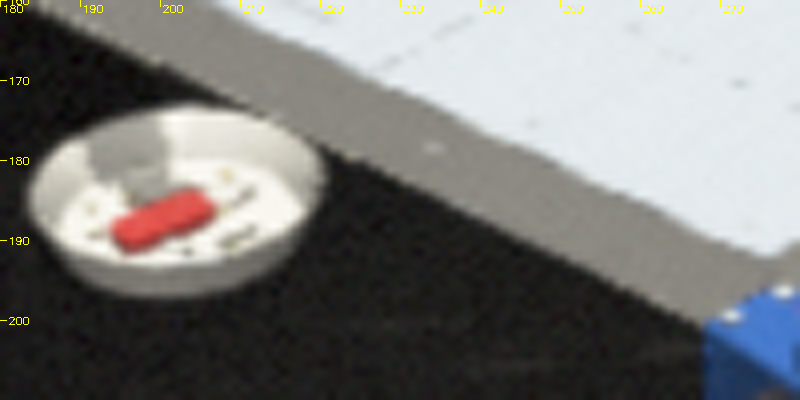

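The stick lies in the dish, centred at about (200,187). On to the drive, checked first against the first side picture, where its corners are roughly (281,274), (317,267), (328,288) and (291,296).

Emit:
step_arm(increments=[[[-0.006, 0.05, 0.0], 0.05], [[-0.012, 0.105, 0.0], 0.1], [[-0.018, 0.16, 0.0], 0.15], [[-0.024, 0.215, 0.0], 0.2], [[-0.03, 0.27, 0.0], 0.25], [[-0.036, 0.325, 0.0], 0.3], [[-0.042, 0.38, 0.0], 0.36], [[-0.048, 0.435, 0.01], 0.41], [[-0.052, 0.475, 0.02], 0.45], [[-0.0545, 0.502, 0.034], 0.464], [[-0.0545, 0.502, 0.034], 0.464]], grip=1)

```text
clock: 6.6
eef_pos: [0.467, -0.447, 0.0949]
orientation: [180.0, 0.2, -21.0]
contact_force: [-0.6, -0.1, 0.6]
opening: 0.0853
gripper_force: 0.0
```

```bash
python3 -c "
from h import *
print(px2w('side',304.5,281,.01))
crop('side','s5',230,200,130,110,6,10)"; python3 go.py .471 -.4454 .002 -20.8
```

```text
[ 0.4965507  -0.45765798  0.01      ]
inc [ 0.0028 -0.0009  0.0937] turn -0.001 rows 1.499748915846875 0.007914582320021485 ori [-1.7996e+02  1.5000e-01 -2.0880e+01] t 6.65
```

View pics/s5.png

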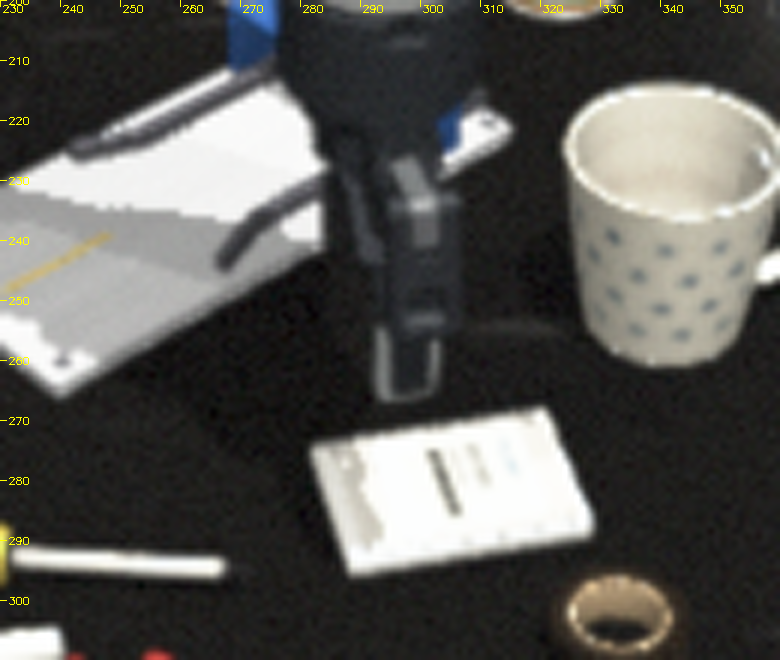

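The drive's top centre agrees between cameras to 2 mm, and the fingers sit over its rear half.

Emit:
step_arm(increments=[[[0.0015, -0.0003, 0.05], 0], [[0.003, -0.0005, 0.078], 0], [[0.003, -0.0005, 0.088], 0], [[0.003, -0.0005, 0.092], 0], [[0.003, -0.0005, 0.092], 0]])

```text
clock: 7.28
eef_pos: [0.4728, -0.4461, 0.0064]
orientation: [180.0, -0.1, -20.8]
contact_force: [0.1, 0.7, 0.6]
opening: 0.0855
gripper_force: 0.0
```

Emit:
step_arm(increments=[[[0, 0, 0.002], 0], [[0, 0, 0.004], 0], [[0, 0, 0.006], 0], [[0, 0, 0.006], 0]])

```text
clock: 7.78
eef_pos: [0.472, -0.4459, -0.0009]
orientation: [-180.0, 0.0, -20.8]
contact_force: [0.2, 0.2, 0.7]
opening: 0.0853
gripper_force: 0.0
```

Emit:
step_arm(increments=[[[0, 0, 0.002], 0], [[0, 0, 0.004], 0], [[0, 0, 0.004], 0]])

```text
clock: 8.15
eef_pos: [0.472, -0.4458, -0.005]
orientation: [-180.0, 0.0, -20.8]
contact_force: [-1.7, 1.6, 0.3]
opening: 0.0855
gripper_force: 0.0
```

Emit:
step_arm(increments=[[[0, 0, 0], 0], [[0, 0, 0], 0], [[0, 0, 0], 0], [[0, 0, 0], 0]], grip=-1, newtons=50)

```text
clock: 8.65
eef_pos: [0.4725, -0.4463, -0.0041]
orientation: [180.0, -0.0, -20.8]
contact_force: [-1.1, 1.0, 5.2]
opening: 0.0675
gripper_force: 56.5
```

Emit:
step_arm(increments=[[[0, 0, -0.015], 0], [[0, 0, -0.035], 0], [[0, 0, -0.055], 0], [[0, 0, -0.06], 0]])

```text
clock: 9.15
eef_pos: [0.4733, -0.4469, 0.058]
orientation: [179.9, -0.2, -20.8]
contact_force: [0.9, 0.9, -0.5]
opening: 0.0677
gripper_force: 56.2
```

```bash
python3 go.py .4135 -.2489 .05 8.2
```

```text
inc [-0.1262 -0.1639  0.008 ] turn -0.506 rows 3.3120236216275667 2.7117758501966818 ori [179.92  -0.21 -20.82] t 9.15
```

Emit:
step_arm(increments=[[[-0.015, -0.02, 0], -0.06], [[-0.04, -0.052, 0], -0.16], [[-0.07, -0.091, 0], -0.28], [[-0.1, -0.13, 0], -0.4], [[-0.119, -0.155, 0], -0.48], [[-0.1262, -0.164, 0.004], -0.506], [[-0.1262, -0.164, 0.008], -0.506], [[-0.1262, -0.164, 0.008], -0.506]])

```text
clock: 10.15
eef_pos: [0.4127, -0.2493, 0.0469]
orientation: [180.0, 0.0, 8.0]
contact_force: [-0.1, -1.0, -0.4]
opening: 0.0677
gripper_force: 56.2
```

```bash
python3 go.py .4135 -.2489 .008 8.2; python3 -c "
from h import *
crop('top','c6',250,185,80,110,5,10);crop('side','s6',190,160,160,120,5,10)"
```

```text
inc [ 0.0008 -0.0003  0.0389] turn -0.003 rows 0.6231495480311666 0.015290391802409433 ori [179.96   0.     8.04] t 10.15
```

View pics/s6.png

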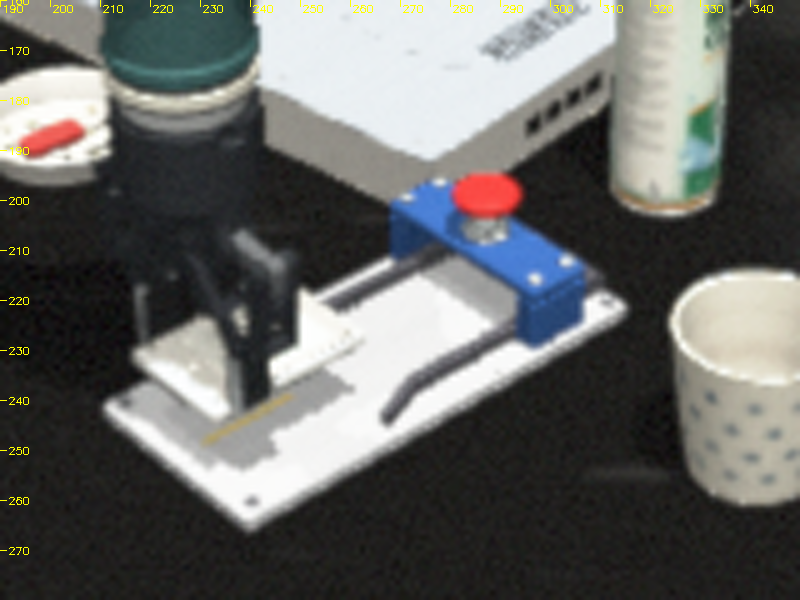

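The drive is held level over the entry part of the deck, with its front edge near (262,228), short of the guides. Lowering it, then sliding it into the channel mouth.

Emit:
step_arm(increments=[[[0.0008, -0.0003, 0.02], -0.003], [[0.0008, -0.0003, 0.032], -0.003], [[0.0008, -0.0003, 0.038], -0.003], [[0.0008, -0.0003, 0.04], -0.003], [[0.0008, -0.0003, 0.04], -0.003]])

```text
clock: 10.88
eef_pos: [0.4133, -0.2475, 0.0074]
orientation: [180.0, -0.0, 8.3]
contact_force: [-0.1, 0.3, -0.7]
opening: 0.0678
gripper_force: 56.2
```

Emit:
step_arm(increments=[[[0.005, 0, 0], 0], [[0.012, 0, 0], 0], [[0.02, 0, 0], 0], [[0.026, 0, 0], 0], [[0.03, 0, 0], 0], [[0.03, 0, 0], 0]])

```text
clock: 11.62
eef_pos: [0.4389, -0.2439, 0.0063]
orientation: [-179.9, 0.4, 8.3]
contact_force: [-7.7, -3.4, 1.3]
opening: 0.0679
gripper_force: 56.4
```

```bash
python3 go.py .4669 -.2412 .0075 8.2
```

```text
inc [ 0.0281  0.0014 -0.0012] turn 0.001 rows 0.4503760469307767 0.006732325349683923 ori [-179.91    0.44    8.27] t 11.625
```

Emit:
step_arm(increments=[[[0, 0.0008, 0], 0], [[0, 0.0016, 0], 0], [[0, 0.0016, 0], 0]])

```text
clock: 12.0
eef_pos: [0.444, -0.2446, 0.0074]
orientation: [180.0, -0.1, 8.4]
contact_force: [-0.3, -0.2, -0.8]
opening: 0.0682
gripper_force: 56.2
```

Emit:
step_arm(increments=[[[0.003, 0, 0], 0], [[0.008, 0, 0], 0], [[0.012, 0, 0], 0], [[0.012, 0, 0], 0]])

```text
clock: 12.5
eef_pos: [0.4556, -0.2428, 0.0073]
orientation: [180.0, -0.0, 8.4]
contact_force: [0.3, 0.5, -0.8]
opening: 0.0679
gripper_force: 56.2
```

Emit:
step_arm(increments=[[[0.003, 0, 0], 0], [[0.006, 0, 0], 0], [[0.008, 0, 0], 0], [[0.008, 0, 0], 0]])

```text
clock: 13.0
eef_pos: [0.4631, -0.2417, 0.0073]
orientation: [180.0, -0.0, 8.4]
contact_force: [0.4, 0.2, -0.5]
opening: 0.0676
gripper_force: 56.2
```

Emit:
step_arm(increments=[[[0, 0, 0], 0], [[0, 0, 0], 0], [[0, 0, -0.02], 0], [[0, 0, -0.05], 0], [[-0.02, 0, -0.06], 0], [[-0.05, 0, -0.06], 0], [[-0.054, 0, -0.06], 0]], grip=1)

```text
clock: 13.88
eef_pos: [0.4056, -0.25, 0.0667]
orientation: [-179.9, 0.2, 8.2]
contact_force: [0.9, -0.2, -0.4]
opening: 0.0857
gripper_force: 0.0
```

```bash
python3 -c "
from h import *
crop('top','c7',250,185,80,110,5,10)"; python3 go.py .4669 -.2412 .02 8.2
```

```text
inc [ 0.0608 -0.0001  0.0469] turn 0.0 rows 1.2278579075230538 0.0013872587167138718 ori [-1.7996e+02  1.1000e-01  8.2100e+00] t 13.925
```

View pics/c7.png

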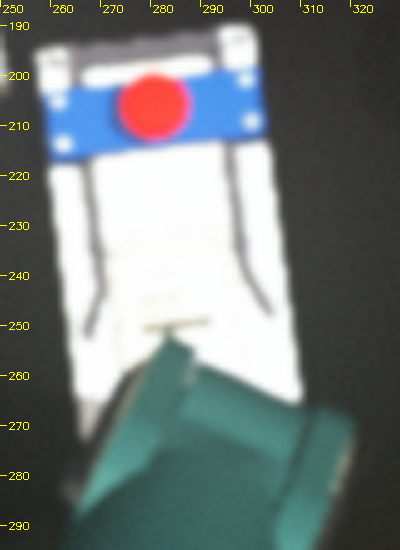

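The drive's front edge shows faintly at about v=234, between the rails at about (270,236) to (295,233), so it is inside the channel and released. Next: shut the fingers, go down behind it and push.

Emit:
step_arm(increments=[[[0, 0, 0], 0], [[0, 0, 0], 0], [[0, 0, 0], 0], [[0, 0, 0.02], 0], [[0, 0, 0.042], 0], [[0, 0, 0.052], 0], [[0, 0, 0.0535], 0], [[0, 0, 0.0535], 0]], grip=-1)

```text
clock: 14.92
eef_pos: [0.4099, -0.2497, 0.0142]
orientation: [180.0, -0.0, 8.4]
contact_force: [0.4, -0.1, 0.2]
opening: 0.0002
gripper_force: 0.0
```

```bash
python3 go.py .528 -.2324 .013 8.2;python3 -c "
from h import *
print(px2w('top',282,234,.02))"
```

```text
inc [0.1194 0.     0.0012] turn 0.003 rows 1.909971342125906 0.014603893510766986 ori [ 1.7997e+02 -3.0000e-02  8.3600e+00] t 14.925
[ 0.53245537 -0.22680868  0.02      ]
```

Emit:
step_arm(increments=[[[0.006, 0, 0.001], 0], [[0.013, 0, 0.001], 0], [[0.02, 0, 0.001], 0], [[0.028, 0, 0.001], 0], [[0.036, 0, 0.001], 0], [[0.044, 0, 0.001], 0], [[0.052, 0, 0.001], 0], [[0.06, 0, 0.001], 0], [[0.068, 0, 0.001], 0], [[0.075, 0, 0.001], 0], [[0.08, 0, 0.001], 0], [[0.08, 0, 0.001], 0]])

```text
clock: 16.42
eef_pos: [0.4892, -0.2378, 0.0128]
orientation: [180.0, -0.0, 8.4]
contact_force: [0.1, -0.8, 0.4]
opening: -0.0002
gripper_force: 0.0
```

Emit:
step_arm(increments=[[[0.004, 0, 0], 0], [[0.009, 0, 0], 0], [[0.014, 0, 0], 0], [[0.019, 0, 0], 0], [[0.024, 0, 0], 0], [[0.028, 0, 0], 0], [[0.031, 0, 0], 0], [[0.031, 0, 0], 0]])

```text
clock: 17.42
eef_pos: [0.5197, -0.2334, 0.0128]
orientation: [180.0, -0.0, 8.4]
contact_force: [0.5, -1.2, -0.1]
opening: 0.0001
gripper_force: 0.0
```

```bash
python3 go.py .528 -.2324 .013 8.2
```

```text
inc [ 0.0084  0.0002 -0.0002] turn 0.003 rows 0.13412072207440853 0.014960689571959368 ori [ 1.7999e+02 -2.0000e-02  8.3600e+00] t 17.425
```

Emit:
step_arm(increments=[[[0.002, 0, 0], 0], [[0.004, 0, 0], 0], [[0.006, 0, 0], 0], [[0.007, 0, 0], 0], [[0.007, 0, 0], 0]])

```text
clock: 18.05
eef_pos: [0.5264, -0.2324, 0.0128]
orientation: [180.0, -0.0, 8.4]
contact_force: [0.2, 0.4, 1.4]
opening: 0.0001
gripper_force: 0.0
```

Emit:
step_arm(increments=[[[0.001, 0, 0], 0], [[0.002, 0, 0], 0], [[0.003, 0, 0], 0], [[0.003, 0, 0], 0]])

```text
clock: 18.55
eef_pos: [0.5294, -0.232, 0.0128]
orientation: [180.0, -0.0, 8.4]
contact_force: [0.0, -1.5, -0.2]
opening: -0.0002
gripper_force: 0.0
```

Emit:
step_arm(increments=[[[0.001, 0, 0], 0], [[0.002, 0, 0], 0], [[0.003, 0, 0], 0], [[0.003, 0, 0], 0]])

```text
clock: 19.05
eef_pos: [0.5303, -0.2319, 0.0126]
orientation: [-180.0, 0.2, 8.3]
contact_force: [-6.5, -0.7, 6.1]
opening: -0.0003
gripper_force: 3.0
```

```bash
python3 -c "
from h import *
crop('side','s8',220,165,110,80,7,10)"
```

```text
(no output)
```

View pics/s8.png

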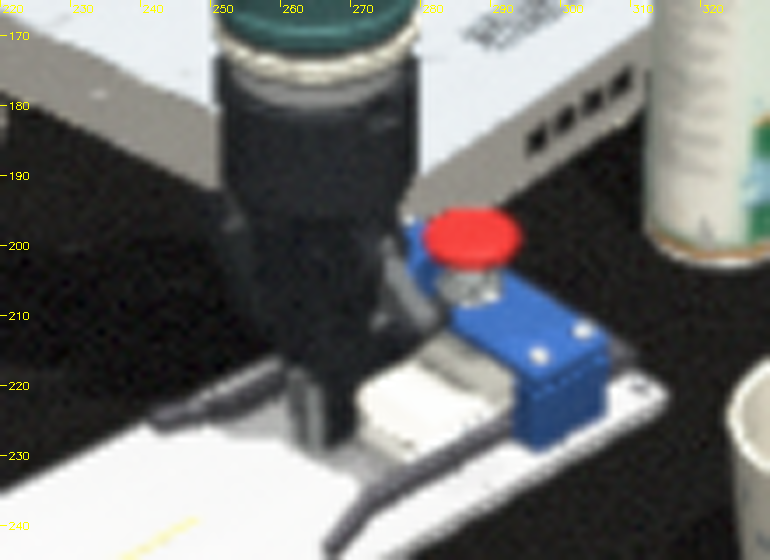

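The drive is in the channel under the bridge, and the fingers are against its rear edge at about (268,225). I'll press slightly more to confirm it is against the stop.

Emit:
step_arm(increments=[[[0.001, 0, 0], 0], [[0.002, 0, 0], 0], [[0.002, 0, 0], 0], [[0.002, 0, 0], 0]])

```text
clock: 19.6
eef_pos: [0.5304, -0.2319, 0.0124]
orientation: [-179.9, 0.4, 8.3]
contact_force: [-10.8, 0.5, 6.8]
opening: 0.0
gripper_force: 5.0
```

```bash
python3 go.py .6026 -.2216 .11 8.2; python3 -c "
from h import *
# rear edge of drive predicted in side view when home, at y=+-35, top z .021
c,s=np.cos(np.radians(8.2)),np.sin(np.radians(8.2));o=np.array([.5382,-.2309])
for x in(0,-5):print(w2px('side',[[o[0]+c*x/1e3-s*y,o[1]+s*x/1e3+c*y,.02] for y in(-.035,.035)]))"
```

```text
inc [ 0.073   0.0002 -0.0976] turn 0.001 rows 1.9500813960361465 0.007134825129509766 ori [-179.91    0.41    8.28] t 19.6
[[276.88145523 230.70588765]
 [260.13319053 219.20458075]]
[[275.4884376  231.47199559]
 [258.75057583 219.92640828]]
```

The arm has stalled with the force rising to 10.8 N, and the drive's rear corner at (279,230) matches the predicted home position. Backing off and going over the plunger.

Emit:
step_arm(increments=[[[-0.004, 0, 0], 0], [[-0.01, 0, -0.005], 0], [[-0.012, 0, -0.04], 0], [[-0.012, 0, -0.09], 0], [[0, 0, -0.1], 0], [[0.03, 0, -0.1], 0], [[0.06, 0, -0.1], 0], [[0.072, 0, -0.1], 0], [[0.072, 0, -0.1], 0]])

```text
clock: 20.72
eef_pos: [0.6054, -0.2203, 0.1119]
orientation: [-180.0, 0.1, 8.4]
contact_force: [-0.3, -1.4, 0.6]
opening: 0.0001
gripper_force: 0.0
```

```bash
python3 go.py .6026 -.2216 .083 8.2; python3 -c "
from h import *
crop('side','s9',230,165,100,75,8,10)"
```

```text
inc [-0.003   0.0009  0.0289] turn 0.004 rows 0.46577989740910314 0.019247675331146036 ori [-1.7997e+02  5.0000e-02  8.4100e+00] t 20.725
```

View pics/s9.png

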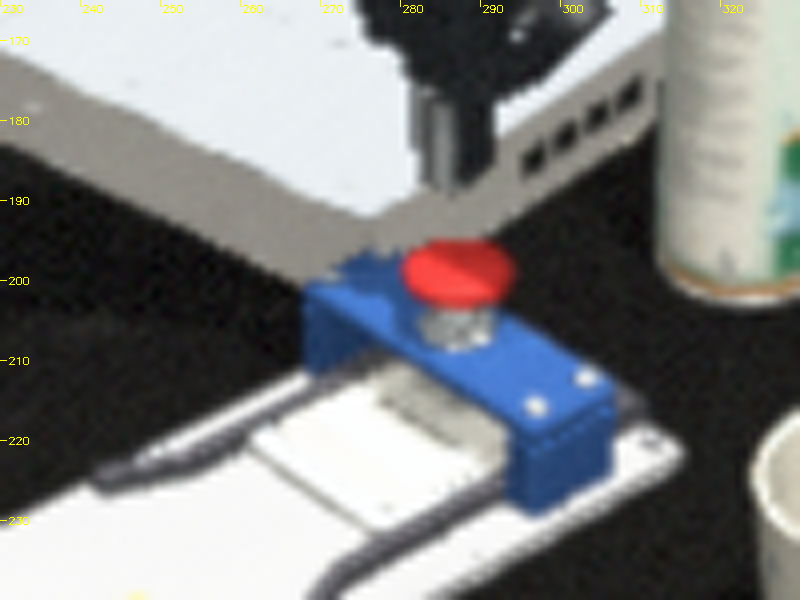

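The drive's rear edge runs (261,220) to (277,231), against a prediction of (260,219) to (277,231), so it is home. The fingers are above the head at (288,199). Pressing.

Emit:
step_arm(increments=[[[-0.002, 0.0009, 0.015], 0], [[-0.002, 0.0009, 0.027], 0], [[-0.002, 0.0009, 0.032], 0], [[-0.002, 0.0009, 0.036], 0], [[-0.002, 0.0009, 0.04], 0], [[-0.002, 0.0009, 0.044], 0], [[-0.002, 0.0009, 0.046], 0]])

```text
clock: 21.65
eef_pos: [0.6023, -0.2221, 0.0675]
orientation: [-180.0, 0.2, 8.3]
contact_force: [-6.4, 1.2, 10.0]
opening: -0.0001
gripper_force: 5.4
```

Emit:
step_arm(increments=[[[0, 0, 0.001], 0], [[0, 0, 0.002], 0], [[0, 0, 0.003], 0], [[0, 0, 0.003], 0]])

```text
clock: 22.15
eef_pos: [0.6023, -0.2222, 0.0661]
orientation: [-180.0, 0.1, 8.3]
contact_force: [-9.4, 2.2, 18.2]
opening: 0.0
gripper_force: 9.2
```

The TCP is at 66 mm with 18 N, so the plunger is at its stop. Holding it, then releasing.

Emit:
step_arm(increments=[[[0, 0, 0.001], 0], [[0, 0, 0.001], 0], [[0, 0, 0.001], 0], [[0, 0, 0.001], 0], [[0, 0, 0.001], 0]])

```text
clock: 22.78
eef_pos: [0.6023, -0.2222, 0.066]
orientation: [-180.0, 0.1, 8.3]
contact_force: [-12.7, 2.7, 24.1]
opening: 0.0001
gripper_force: 12.1
```

Emit:
step_arm(increments=[[[0, 0, -0.006], 0], [[0, 0, -0.014], 0], [[0, 0, -0.024], 0], [[0, 0, -0.05], 0], [[0, 0, -0.09], 0], [[-0.03, 0, -0.1], 0], [[-0.06, 0, -0.1], 0], [[-0.08, 0, -0.1], 0], [[-0.08, 0, -0.1], 0], [[-0.08, 0, -0.1], 0]])

```text
clock: 24.02
eef_pos: [0.5257, -0.2334, 0.1631]
orientation: [180.0, -0.1, 8.4]
contact_force: [-0.1, 0.8, -0.9]
opening: 0.0
gripper_force: 0.0
```

```bash
python3 -c "
from h import *
crop('side','s10',180,160,200,150,4,10)"
```

```text
(no output)
```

View pics/s10.png

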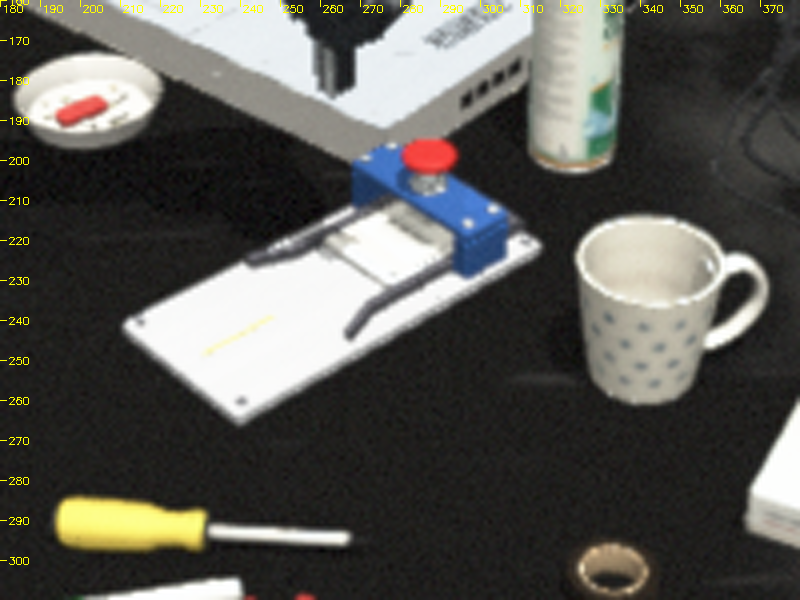

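The plunger is back up at (287,198), the drive's rear edge is still home, and the stick is in the dish at (200,187). The mug, can and tape are where they were.

```bash
python3 -c "
from workcell import *
print(hand_in())"
```

```text
the job is handed in; nothing more can be done
None
```

The job is handed in at about 24 s, with no verdict returned: by the last picture the stick is in the dish, the drive is home, the plunger was held at its stop and sprang back up, and the mug, can and tape look unmoved; however, I viewed 12 pictures, over the limit of 10.

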